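# Check the thickness gauge on its step block

## Robot

A 7-joint arm with a two-finger parallel gripper is mounted at the origin on a cart in front of the work surface, level with it; the furniture and walls round the work are solid. World frame = base frame: x ahead of the robot, y to its left, z up, the work surface at z = 0. Lengths are in m, angles in rad, forces in N, time in s.
With the tool pointing down it reaches from about 0.4 to 0.875 m from the base axis. Payload 19.3 kg.
Tool frame: the origin (TCP) lies midway between the tips of the shut fingers; the grasp point (between the pads) lies 19 mm behind it; z points along the fingers, y is the line along which they close (so a half turn about z gives the same grasp; the last joint's range is limited). The gripper opens to 85 mm and grips with 20 to 120 N. Pads are 22 mm wide; open, the fingers measure 114 mm over their backs; the gripper's body (76 mm by 85 mm) begins 54 mm behind the grasp point. The pads swing forward as they close: fully open they stand 13 mm farther back than shut.
Start: joints at [1.191, 0.521, -0.036, 1.599, 0.021, 1.021, -0.113], TCP at [0.191, -0.595, 0.211] pointing down, gripper open.
Joint ranges: [-2.91, 2.91], [-0.3, 2.13], [-1.5, 1.42], [0.17, 2.43], [-1.26, 4.41], [0.16, 1.93], [-2.52, 2.52]. Speed limits (rad/s): [1.89, 1.89, 2.39, 2.39, 3.01, 3.01, 3.01].

## Interface

Orientations are given as [roll, pitch, yaw] about the fixed x, y, z axes, in that order (R = Rz(yaw) Ry(pitch) Rx(roll)).
In Python, from workcell import telemetry, grab_frame, calibration, bot, outline_of, landmark_of gives the robot as it stands. The module is installed in compiled form; this text tells all that it offers.
- The arm moves only by the shell command python3 -m inch 'ROWS' [FORCE]. ROWS is JSON, a list of rows, each a list of 7 numbers: the shift along the tool's x, y, z in m, then the turn, a rotation vector about the tool's x, y, z in rad, then the closure, from 0 (fully open) to 1 (shut). A call has 1 to 5 rows; each row shifts and turns the commanded pose from where the row before left it, along the tool's axes as they then stand; what a row does not reach is not made up. A row lasts 1/10 s, in which the tool goes at most 50 mm and 8.59 degrees, less where a joint would pass 70% of its speed; a pose out of reach is approached as far as the arm can. A call is refused whole if a number of a shift passes 0.05 or a number of a turn 0.15, either way. A call with a gripper value outside its range is refused whole. The fingers move at their own pace and stop on an object; FORCE is the grip in N (left out, the last holds). Time passes only in rows, so rows that do not move let the fingers close. It gives the time, the measured TCP pose, the force, the opening and the grip force at its end, in the units of the state.
- telemetry.observe(): the state, without advancing time (a new reading comes with each control period).
- grab_frame(name): name is "scene" or "top"; returns the picture (400x640x3 uint8, red, green, blue); there is no depth.
- calibration(name): a dict with "fovy" (degrees; the focal length in pixels is half the picture's height over the tangent of half this angle, whatever the lens; pixels are square), "cx", "cy" (the principal point, pixels), "dist" ([k1, k2, p1, p2, k3] as OpenCV has them; the pictures are not rectified), "pose" (4x4, takes a point from camera to world coordinates). Camera axes: x right, y down, z forward; pixel columns grow to the right and rows downward; lengths in m; the calibration is good to about 2 mm. A picture is of the moment at which its call begins. calibration takes no time and is no camera call.
- bot.job_done(): hands the job in; it is judged then, once.
Trained networks look in the newest picture that a camera, given by its name, has taken for a name from the list of things; names that differ only in an ending like _2 or _b are one class to them, and where a whole thing is asked for, a point or a joint stands for the part that bears it (a point fixed in the world has none). Each returns a list of dicts, best first, with "score" (0 to 1); they miss things now and then, are a little off and sometimes report something else, mostly with a low value. They report only what shows in the picture. A call takes as long as a camera call.
- outline_of(label, camera): "region" (400x640 bool, what is visible of it) and "rect" ([left, top, right, bottom] in pixels, round what is visible of it).
- landmark_of(label, camera): "xy" ([column, row] in pixels: a listed point, or the origin of a listed thing).
The state is a dict: "clock": time; "qpos": joint angles; "qd": joint speeds; "joint_efforts": joint torques, N m; "position": TCP position; "tool_rot": TCP orientation; "force": force on the tool from outside, world axes, zero at the start; "moment": the same for the moment, N m; "grip_width": finger opening in m; "finger_force": force on a finger pad.
Only numpy, scipy, OpenCV 4.12 (cv2) and the standard library are available. Lean on these libraries where they do the work, as an engineer would, in place of code of your own. Each camera call takes 0.05 s, during which the arm holds its last target. There are 200 camera calls.

## Task

Check the bench thickness gauge against its step block: swing the lifting lever right over to raise the foot, slide the step block along the gauge's table until its middle step lies under the raised foot, then swing the lever all the way back, gently, so that the foot comes down with its whole face on the middle step. Leave the things standing round about where they are.

Things in the scene. Friction and masses are not known exactly. Their poses are not given: they have to be found in the camera images.
- gauge: bench thickness gauge, fixed to the bench: a grey cast C-frame with a dial on top. Origin: on the bench straight under the spindle's axis; +x points to the column at the back, +y to its left, z up. The throat is open to -x and to both sides. Column 56 mm wide, its foot from x = 62 mm back; two 46 mm wide spindle lugs reach forward to x = -22 mm, lowest underside 85 mm above the bench
- table_centre (a point): centre of the top of the gauge's flat table of dark granite, 290 mm (along gauge x, from -185 to +105) by 200 mm (y -100 to +100), 24 mm above the bench
- dial_front (a point): centre of the face of the gauge's white dial, 60 mm across, 208 mm above the bench; the dial's top button is 247 mm above the bench. It stands straight above the foot and behind the lever's swing
- foot (a joint): height of the foot above the gauge's table, in m: 0 when it rests on the bare table (as at the start), about 0.021 when the lever holds it up. It slides straight up and down; spring and weight press it down with about 5 N, so it rests on whatever lies under it when the lever is back
- foot_face (a point): centre of the flat round underside of the foot, 16 mm across, at the lower end of an 11 mm spindle. It lies at x = 0, y = 0 of the gauge. A dark 46 x 44 x 12 mm bracket on the spindle, between the lugs, reaches forward to gauge x = -35 mm and is lifted by the lever's cam
- lever (a joint): angle of the lifting lever, rad: 0 is the stop where it leans 60 degrees to the left (gauge +y), foot let down; it grows as the lever swings up over the top to the right, and 2.09 is the end stop, 60 degrees to the right, foot fully raised. Its cam lifts the foot from about 0.23 rad on: 12 mm up at 0.96, 18 mm at 1.44. It stays wherever it is left and takes about 2 to 6 N at the handle
- lever_handle (a point): point on the axis of the lever's black round handle: 13 mm thick, 46 mm long, parallel to the gauge's x axis, standing forward from the end of the lever arm. The handle spans gauge x = -42 to -88 mm, this point is at -73 mm. It moves on a circle of 85 mm radius round lever_pivot, 144 mm above the bench at both ends, 187 mm with the lever upright
- lever_pivot (a point): point on the lever's fixed pivot axis (parallel to the gauge's x axis) in the plane in which lever_handle moves: gauge x = -73 mm, y = 0, 102 mm above the bench
- step_block: loose steel step block, 136 x 40 mm, about 0.45 kg, lying on the gauge's table before the foot, thin end towards the column. Origin: on its underside, below the centre of the middle step. +x points to the thin end: thin step x = 20 to 46 mm, 6 mm high; middle step x = -20 to 20 mm, 12 mm high; thick step x = -90 to -20 mm, 18 mm high; y = -20 to 20 mm.
- middle_step (a point): centre of the top face (40 x 40 mm) of the step block's middle step, 12 mm above its underside.
- setting_block: domed steel block, 41 mm across and 23 mm high, standing loose on the right rear corner of the gauge's table; leave it alone. Origin under its centre.
- pliers_blue: blue-handled pliers, 177 x 35 x 11 mm, lying on the bench to the left; leave them alone. Origin under the middle.
- wax_tin: round black tin, 57 mm across and 22 mm high, on the bench to the left; leave it alone. Origin under its centre.
- bone_folder: flat bone folder, 113 x 22 x 6 mm, on the bench to the left; leave it alone. Origin under its middle.
- awl: awl with a round wooden handle, 121 mm long, on the bench to the right; leave it alone. Origin under its middle.
- thread_cone: cone of thread, 122 mm high, behind on the right; leave it alone. Origin under its foot.
- mug: mug, 94 mm high, at the left edge of the bench; leave it alone. Origin under its middle.

How it is judged:
By the outcome, as a careful person would: the job done as asked, in the order asked, and still so for the second after the job is handed in, with the robot touching nothing.
It also fails if it takes over 67 s, if anything falls off the work surface, if the arm or the gripper's body presses on something with over 40 N, if the wrist force passes 120 N, or if a joint passes its speed limit or range.

## Working session

There is one attempt and no reset: what is moved stays moved. The work goes in short steps, Python scripts to look and compute and a shell command to move; the robot and the scene stay as the last step left them, time stands still between calls to the robot, and variables do not carry over. Pictures are saved under pics/ and viewed, at most 10 in all, crops included, and the job is handed in when it is done.

```bash
mkdir -p pics; cat > h.py <<'E'
import numpy as np, cv2
from workcell import telemetry, grab_frame, calibration, bot, outline_of, landmark_of
from scipy.spatial.transform import Rotation as R
def cam(n):
    c=calibration(n); f=200/np.tan(np.radians(c['fovy'])/2)
    return np.array([[f,0,c['cx']],[0,f,c['cy']],[0,0,1]]),np.array(c['dist']),np.array(c['pose'])
def ray(n,xy):
    K,d,T=cam(n); u=cv2.undistortPoints(np.array([[xy]],float),K,d)[0,0]
    return T[:3,3],T[:3,:3]@np.array([u[0],u[1],1])
def atz(n,xy,z):
    o,v=ray(n,xy); return o+v*(z-o[2])/v[2]
def proj(n,P):
    K,d,T=cam(n); Ti=np.linalg.inv(T); return cv2.projectPoints(np.array(P,float).reshape(-1,3),cv2.Rodrigues(Ti[:3,:3])[0],Ti[:3,3],K,d)[0][:,0]
def save(n,f):
    im=grab_frame(n); cv2.imwrite('pics/'+f,im[:,:,::-1]); return im
E
cat > a.py <<'E'
from h import *
np.set_printoptions(precision=4,suppress=True)
s=telemetry.observe(); print(s['clock'],s['position'],s['tool_rot'],s['grip_width'],s['force'])
a=save('scene','s1.png');b=save('top','t1.png'); cv2.imwrite('pics/both.png',np.vstack([a,b])[:,:,::-1][:, :]) 
Z=dict(table_centre=.024,dial_front=.208,foot_face=.024,lever_handle=.144,lever_pivot=.102,step_block=.024,middle_step=.036,setting_block=.024,gauge=0)
for n in ('scene','top'):
    print(n,cam(n)[2][:3,3])
    for k,z in Z.items():
        for r in landmark_of(k,n)[:2]: print(n,k,round(r['score'],2),np.round(r['xy'],1),atz(n,r['xy'],z))
E
python3 a.py
```

```text
0.0 [ 0.1904 -0.5949  0.2104] [-3.1405  0.0001  0.3097] 0.08547200890800878 [ 0.355   0.4557 -0.8271]
scene [0.0694 0.9363 0.7839]
scene table_centre 0.92 [309.2 245.1] [0.6064 0.1297 0.024 ]
scene table_centre 0.23 [313.4 221.3] [0.6644 0.0165 0.024 ]
scene dial_front 0.61 [299.7 189.3] [0.6386 0.1272 0.208 ]
scene foot_face 0.51 [295.6 240.9] [0.653  0.1348 0.024 ]
scene lever_handle 0.61 [310.4 221.9] [0.5758 0.1686 0.144 ]
scene lever_pivot 0.64 [321.7 224.3] [0.5745 0.1107 0.102 ]
scene step_block 0.66 [314.3 250.3] [0.5798 0.1424 0.024 ]
scene middle_step 0.68 [317.  249.7] [0.5666 0.1483 0.036 ]
scene gauge 0.67 [297.4 245.7] [0.6527 0.1266 0.    ]
top [0.4459 0.1249 1.2775]
top table_centre 0.72 [327.5 177.5] [0.6191 0.1215 0.024 ]
top table_centre 0.72 [203.8 238.1] [0.4511 0.4885 0.024 ]
top dial_front 0.93 [323.2 158.8] [0.6418 0.1315 0.208 ]
top lever_handle 0.44 [306.1 193.4] [0.5615 0.18   0.144 ]
top lever_handle 0.18 [233.  222.7] [0.4891 0.3757 0.144 ]
top lever_pivot 0.79 [330.5 191.8] [0.5682 0.1146 0.102 ]
top step_block 0.72 [322.6 192.4] [0.5752 0.1372 0.024 ]
top middle_step 0.7 [321.1 196.4] [0.5624 0.1418 0.036 ]
top setting_block 0.66 [339.9 145.4] [0.7145 0.0817 0.024 ]
top gauge 0.73 [322.2 169.3] [0.6478 0.1367 0.    ]
```

```bash
python3 - <<'E'
import cv2,numpy as np
a=cv2.imread('pics/s1.png')[130:330,180:440];b=cv2.imread('pics/t1.png')[90:290,200:460]
cv2.imwrite('pics/both.png',np.hstack([cv2.resize(x,(400,308),interpolation=cv2.INTER_CUBIC) for x in(a,b)]))
E
```

```text
(no output)
```

View pics/both.png

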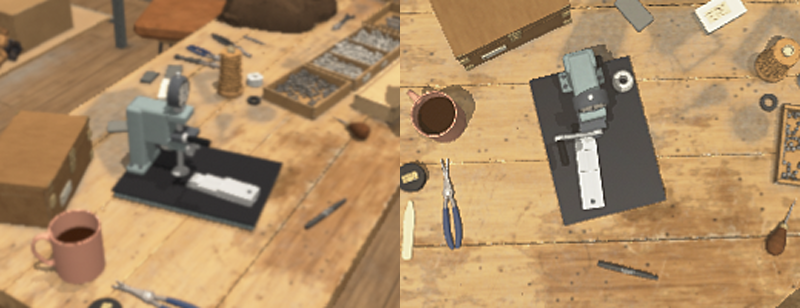

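View pics/s1.png

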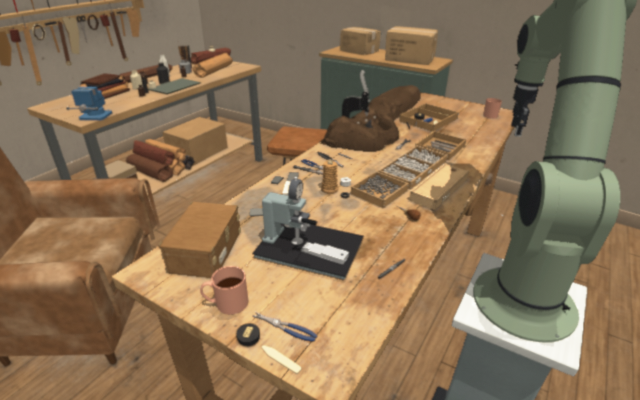

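The pictures show the gauge with its column away from the robot, lever leaning left, and the steel block on the dark table in front of the foot, roughly aligned. Next I fit the yaws from the outlines.

```bash
cat > fit.py <<'E'
from h import *
np.set_printoptions(precision=4,suppress=True)
from scipy.optimize import minimize
def fitrect(mask_pts,c0):
    pass
def block(im=None):
    o=outline_of('step_block','top')[0]; m=o['region']; ys,xs=np.nonzero(m); 
    print('block score',o['score'],len(xs),o['rect'])
    return m
if __name__=='__main__':
    im=grab_frame('top').astype(int)
    # dark table pixels: granite
    g=im.sum(2); sat=im.max(2)-im.min(2)
    m=((g<230)&(sat<25)).astype(np.uint8); m[:90]=0;m[245:]=0;m[:,:278]=0;m[:,380:]=0
    m=cv2.morphologyEx(m,cv2.MORPH_OPEN,np.ones((3,3),np.uint8))
    n,l,st,_=cv2.connectedComponentsWithStats(m); i=1+st[1:,4].argmax(); print(st[i])
    cs=cv2.findContours((l==i).astype(np.uint8),0,2)[0][0]
    P=np.array([atz('top',p[0].astype(float),.024)[:2] for p in cs],np.float32)
    r=cv2.minAreaRect(P); print('table',r, cv2.boxPoints(r))
    b=block(); cs=max(cv2.findContours(b.astype(np.uint8),0,2)[0],key=len)
    P=np.array([atz('top',p[0].astype(float),.038)[:2] for p in cs],np.float32)
    r=cv2.minAreaRect(P); print('block',r, cv2.boxPoints(r))
    cv2.imwrite('pics/m.png',cv2.resize(np.hstack([(l==i)[90:250,270:390]*255,b[90:250,270:390]*255]).astype(np.uint8),None,fx=2,fy=2))
    o=outline_of('step_block','scene')[0]; print(o['score'],o['rect'])
E
python3 fit.py
```

```text
[285 138  32  41 844]
table ((0.6797742247581482, 0.19875192642211914), (0.12244226783514023, 0.07577024400234222), 12.735638618469238) [[0.6117 0.2222]
 [0.6284 0.1483]
 [0.7478 0.1753]
 [0.7311 0.2492]]
block score 0.83 634 [313.0, 177.9, 334.5, 227.5]
block ((0.5467305183410645, 0.13808077573776245), (0.1352236270904541, 0.040218569338321686), 5.8594536781311035) [[0.4774 0.1512]
 [0.4815 0.1112]
 [0.616  0.125 ]
 [0.6119 0.165 ]]
0.9 [302.9, 245.0, 349.2, 265.3]
```

View pics/m.png

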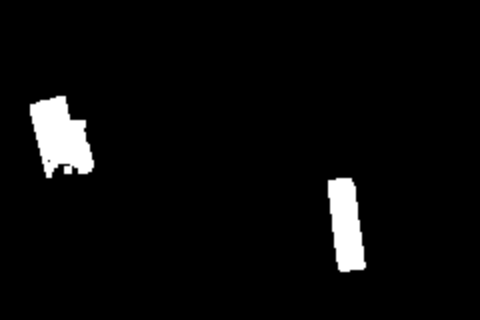

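```bash
python3 - <<'E'
from fit import *
im=grab_frame('top').astype(int)
print(im[205,345],im[215,345],im[160,300],im[230,300],im[180,355])
g=im.sum(2); sat=im.max(2)-im.min(2)
o=outline_of('gauge','top'); print([(x['score'],x['rect'],x['region'].sum()) for x in o[:2]])
m=((g<260)&(sat<40)).astype(np.uint8)
o2=[x['region'] for x in o[:1]]
m=(m|o2[0]|outline_of('step_block','top')[0]['region']).astype(np.uint8); m[:90]=0;m[245:]=0;m[:,:275]=0;m[:,385:]=0
m=cv2.morphologyEx(m,cv2.MORPH_OPEN,np.ones((3,3),np.uint8))
n,l,st,_=cv2.connectedComponentsWithStats(m); i=1+st[1:,4].argmax(); print(st[i]); M=(l==i)
# fit of table rect (projected) to mask: side edges and front edge, fitted lines
pts={'L':[], 'R':[], 'F':[]}
for r in range(150,215,1):
    xs=np.nonzero(M[r])[0]
    if len(xs): pts['L'].append((xs[0]-.5,r)); pts['R'].append((xs[-1]+.5,r))
for c in range(315,362):
    ys=np.nonzero(M[:,c])[0]; pts['F'].append((c,ys[-1]+.5))
for k,p in pts.items():
    W=np.array([atz('top',q,.024)[:2] for q in p],np.float32)
    v=cv2.fitLine(W,cv2.DIST_HUBER,0,.001,.001).ravel(); print(k,np.degrees(np.arctan2(v[1],v[0])),v[2:], W[0],W[-1])
cv2.imwrite('pics/m2.png',np.hstack([cv2.resize(x,None,fx=3,fy=3,interpolation=cv2.INTER_NEAREST) for x in (cv2.cvtColor((M[100:250,270:390]*255).astype(np.uint8),cv2.COLOR_GRAY2BGR),im[100:250,270:390,::-1].astype(np.uint8))]))
E
```

```text
[85 81 76] [86 84 79] [79 73 69] [198 157 107] [83 79 75]
[(0.89, [284.7, 124.8, 370.6, 237.4], np.int64(6085))]
[ 285  121   88  115 6185]
L 12.623973 [0.609  0.2238] [0.7055 0.2441] [0.5135 0.2037]
R 12.134361 [0.6028 0.0161] [0.6992 0.0357] [ 0.5074 -0.0043]
F -77.84944 [0.4669 0.0952] [0.4525 0.1628] [0.4835 0.0274]
```

View pics/m2.png

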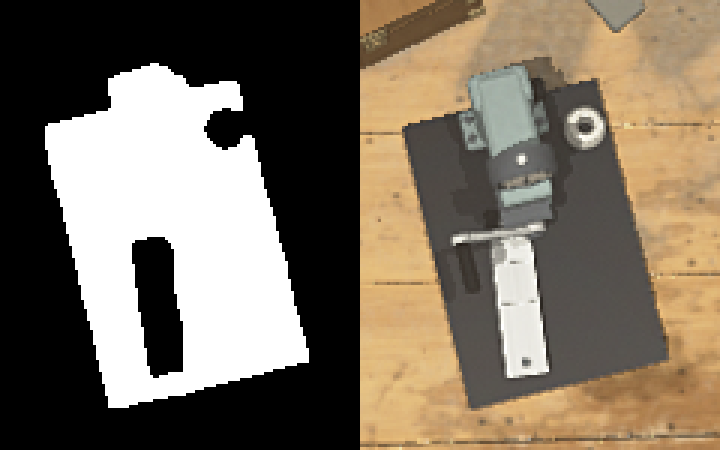

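```bash
cat > to.py <<'E'
# usage: to.py gx gy z yaw_g tilt : target TCP in gauge coords (m), prints tool-axis shift and turn
import sys; from h import *
G=np.array([.650,.130,0]); Y=.2147
def gw(p): return G+R.from_euler('z',Y).apply(p)
def wg(p): return R.from_euler('z',-Y).apply(np.array(p)-G)
if __name__=='__main__':
    a=list(map(float,sys.argv[1:])); s=telemetry.observe()
    Rc=R.from_euler('xyz',s['tool_rot']); Rt=R.from_euler('z',Y+a[3])*R.from_euler('xyz',[np.pi,0,0])*R.from_euler('y',a[4])
    d=gw(a[:3])-s['position']; n=int(np.ceil(np.linalg.norm(d)/.045))
    print('clock',s['clock'],'now g',np.round(wg(s['position']),4),'w',np.round(s['position'],4),'F',np.round(s['force'],1),'w',s['grip_width'])
    print('shift now-axes',np.round(Rc.inv().apply(d),4),'| target-axes',np.round(Rt.inv().apply(d),4),'turn',np.round((Rc.inv()*Rt).as_rotvec(),4),'norm',round(float(np.linalg.norm(d)),3))
E
python3 -m inch '[[0,0,0,0,0,0.095,0],[0.0348,-0.0328,-0.004,0,0,0,0],[0.0348,-0.0328,-0.004,0,0,0,0],[0.0348,-0.0328,-0.004,0,0,0,0],[0.0348,-0.0328,-0.004,0,0,0,0]]' 30
python3 -m inch '[[0.0348,-0.0328,-0.004,0,0,0,0],[0.0348,-0.0328,-0.004,0,0,0,0],[0.0348,-0.0328,-0.004,0,0,0,0],[0.0348,-0.0328,-0.004,0,0,0,0],[0.0348,-0.0328,-0.004,0,0,0,0]]'
python3 to.py -.16 .074 .22 0 0
```

```text
clock: 1.8
position: [0.2993, -0.4358, 0.2272]
tool_rot: [3.141, -0.0, 0.215]
force: [1.7, -0.8, 0.0]
grip_width: 0.0853
finger_force: 0.0
clock: 2.3
position: [0.4345, -0.2384, 0.2475]
tool_rot: [3.141, -0.0, 0.215]
force: [1.8, -1.9, 0.3]
grip_width: 0.0854
finger_force: 0.0
clock 2.3 now g [-0.2891 -0.314   0.2475] w [ 0.4345 -0.2384  0.2475] F [ 1.8 -1.9  0.3] w 0.08535931372011624
shift now-axes [ 0.129  -0.3881  0.0273] | target-axes [ 0.1291 -0.388   0.0275] turn [ 0.0005 -0.0005 -0.0001] norm 0.41
```

```bash
python3 -m inch '[[0.0129,-0.0388,0.0028,0,0,0,0.55],[0.0129,-0.0388,0.0028,0,0,0,0.55],[0.0129,-0.0388,0.0028,0,0,0,0.55],[0.0129,-0.0388,0.0028,0,0,0,0.55],[0.0129,-0.0388,0.0028,0,0,0,0.55]]' >/dev/null
python3 -m inch '[[0.0129,-0.0388,0.0028,0,0,0,0.55],[0.0129,-0.0388,0.0028,0,0,0,0.55],[0.0129,-0.0388,0.0028,0,0,0,0.55],[0.0129,-0.0388,0.0028,0,0,0,0.55],[0,0,0,0,0,0,0.55]]'
python3 to.py -.076 .074 .22 0 0
python3 - <<'E'
from to import *
for n in ('top','scene'):
    im=save(n,'q_'+n+'.png')
    for r in landmark_of('lever_handle',n)[:2]: print(n,r['score'],r['xy'],wg(atz(n,r['xy'],.144)),'expected px',proj(n,gw([-.073,.0736,.144])))
    print(n,'tcp px',proj(n,telemetry.observe()['position']))
a=cv2.imread('pics/q_scene.png')[150:300,230:400];b=cv2.imread('pics/q_top.png')[110:260,260:430]
cv2.imwrite('pics/q.png',np.hstack([cv2.resize(x,(400,353),interpolation=cv2.INTER_CUBIC) for x in(a,b)]))
E
```

```text
clock: 3.3
position: [0.4724, 0.1312, 0.2217]
tool_rot: [-3.139, -0.001, 0.221]
force: [-0.1, -0.6, 0.2]
grip_width: 0.0386
finger_force: 0.0
clock 3.3 now g [-0.1733  0.039   0.2217] w [0.4724 0.1312 0.2217] F [-0.1 -0.6  0.2] w 0.0385724492057657
shift now-axes [ 0.0975 -0.0344  0.0018] | target-axes [ 0.0973 -0.035   0.0017] turn [-0.0022 -0.0006  0.0062] norm 0.103
top 0.46 [307.7, 189.9] [-0.06775911  0.06137228  0.144     ] expected px [[303.70722073 192.90166803]]
top tcp px [[327.09944884 225.57529245]]
scene 0.55 [313.9, 222.2] [-0.07383822  0.05154781  0.144     ] expected px [[310.77278096 226.4832576 ]]
scene 0.48 [327.2, 183.0] [-0.03670609 -0.17001383  0.144     ] expected px [[310.77278096 226.4832576 ]]
scene tcp px [[352.24345079 201.6996461 ]]
```

View pics/q.png

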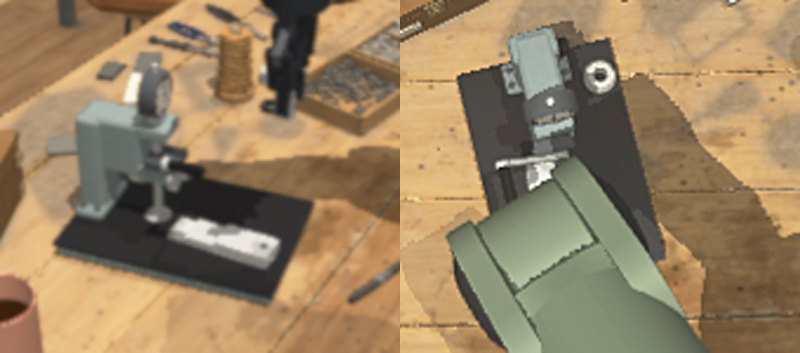

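Robot is left of the gauge with all parts still in place; handle seems near top px (304,187). I'll overlay the model to check.

```bash
python3 - <<'E'
from to import *
out=[]
for n,f,(x0,y0) in (('scene','s1.png',(265,185)),('top','t1.png',(285,150))):
    a=cv2.resize(cv2.imread('pics/'+f)[y0:y0+70,x0:x0+70],(400,400),interpolation=cv2.INTER_CUBIC); k=400/70
    def ln(ps,c):
        q=((proj(n,[gw(p) for p in ps])-[x0,y0]+.5)*k).astype(int)
        for u,v in zip(q[:-1],q[1:]): cv2.line(a,tuple(map(int,u)),tuple(map(int,v)),c,1)
    ln([[-.042,.0736,.144],[-.088,.0736,.144]],(0,0,255)); ln([[-.042,0,.102],[-.042,.0736,.144]],(0,255,0))
    ln([[0,0,.024],[0,0,.208]],(255,0,0))
    ln([[-.185,-.1,.024],[-.185,.1,.024],[.105,.1,.024],[.105,-.1,.024],[-.185,-.1,.024]],(0,255,255))
    out.append(a)
cv2.imwrite('pics/ov.png',np.hstack(out))
E
```

```text
(no output)
```

View pics/ov.png

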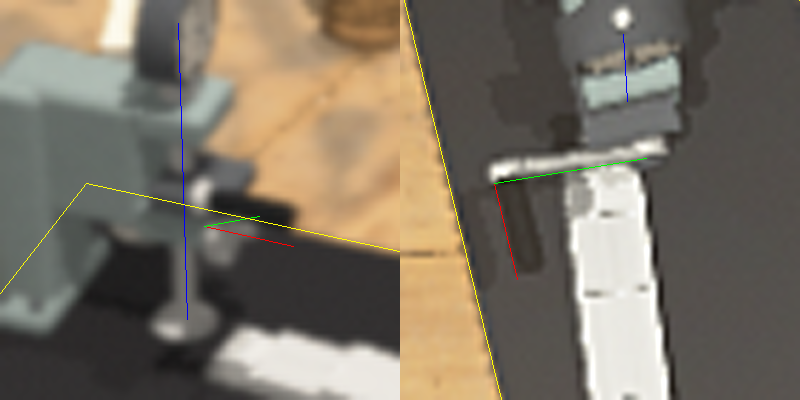

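```bash
python3 - <<'E'
from to import *
k=400/70
for s,t in (((290,214),(530,266)),((215,202),(508,186))):
    o1,d1=ray('scene',np.array(s)/k-.5+[265,185]); o2,d2=ray('top',(np.array(t)-[400,0])/k-.5+[285,150])
    A=np.stack([d1,-d2],1); l=np.linalg.lstsq(A,o2-o1,rcond=None)[0]
    p,q=o1+l[0]*d1,o2+l[1]*d2; print(wg((p+q)/2),'gap',np.linalg.norm(p-q))
E
```

```text
[-0.08406555  0.06632719  0.15684773] gap 0.0015016953993323163
[-0.04571447  0.06733544  0.15524291] gap 0.0006677474471633027
```

```bash
python3 to.py -.078 .067 .205 0 0
python3 - <<'E'
import numpy as np
ph=np.radians([51,45,35,25,15,5,-5,-15,-25,-35,-45,-55,-61]); y=.085*np.sin(ph); z=.102+.085*np.cos(ph)
print(np.round(np.c_[ -np.diff(y), -np.diff(z)],4).tolist())
E
```

```text
clock 3.5 now g [-0.1743  0.0329  0.2218] w [0.4727 0.125  0.2218] F [ 0.8 -0.4 -0. ] w 0.03819831170463133
shift now-axes [ 0.0963 -0.0342  0.0168] | target-axes [ 0.0963 -0.0341  0.0168] turn [ 0.0004  0.0001 -0.0009] norm 0.104
[[0.006, -0.0066], [0.0114, -0.0095], [0.0128, -0.0074], [0.0139, -0.0051], [0.0146, -0.0026], [0.0148, -0.0], [0.0146, 0.0026], [0.0139, 0.0051], [0.0128, 0.0074], [0.0114, 0.0095], [0.0095, 0.0114], [0.0047, 0.0075]]
```

```bash
python3 -m inch '[[0,-0.034,0,0,0,0,0.55],[0.032,0,0.006,0,0,0,0.55],[0.032,0,0.006,0,0,0,0.55],[0.032,0,0.005,0,0,0,0.55],[0,0,0,0,0,0,0.55]]'
python3 -m inch '[[0,0,0.02,0,0,0,0.55],[0,0,0.02,0,0,0,0.55],[0,0,0.022,0,0,0,0.55],[0,0,0,0,0,0,0.55],[0,0,0,0,0,0,0.55]]'
python3 to.py -.078 .067 .141 0 0; python3 - <<'E'
from to import *
x=save('scene','d1.png')[170:270,250:400]; y=grab_frame('top')[120:220,260:410]
cv2.imwrite('pics/d.png',np.hstack([cv2.resize(v,(400,267),interpolation=cv2.INTER_CUBIC) for v in (x,y)])[:,:,::-1])
E
```

```text
clock: 4.0
position: [0.5618, 0.1784, 0.2037]
tool_rot: [3.142, 0.0, 0.212]
force: [-1.5, -0.4, -0.6]
grip_width: 0.0385
finger_force: 0.0
clock: 4.5
position: [0.5592, 0.1788, 0.1434]
tool_rot: [3.141, 0.0, 0.214]
force: [0.1, -0.3, 0.6]
grip_width: 0.0385
finger_force: 0.0
clock 4.5 now g [-0.0783  0.067   0.1434] w [0.5592 0.1788 0.1434] F [ 0.1 -0.3  0.6] w 0.03851098469418865
shift now-axes [0.0003 0.     0.0024] | target-axes [0.0003 0.     0.0024] turn [ 0.0002  0.0001 -0.0009] norm 0.002
```

View pics/d.png

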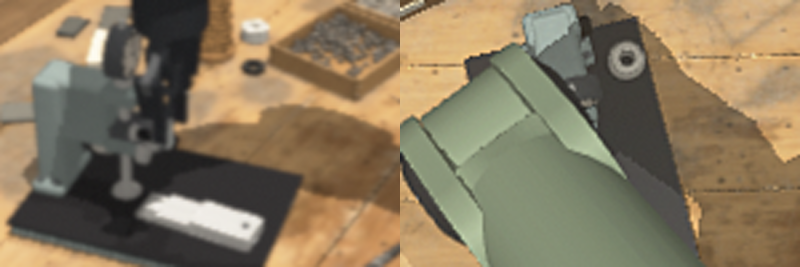

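The fingers are at the handle, gripper just in front of the dial, no contact. Narrow the fingers and swing.

```bash
python3 -m inch '[[0,0,0,0,0,0,0.76],[0,0,0,0,0,0,0.76],[0,0,0,0,0,0,0.76]]' 20
python3 -m inch '[[0,0.006,-0.0066,0,0,0,0.76],[0,0.0114,-0.0095,0,0,0,0.76],[0,0.0128,-0.0074,0,0,0,0.76]]'

```

```text
clock: 4.9
position: [0.5593, 0.1796, 0.1432]
tool_rot: [-3.142, -0.001, 0.215]
force: [0.3, 0.3, 0.6]
grip_width: 0.0206
finger_force: 0.0
clock: 5.2
position: [0.5661, 0.149, 0.1675]
tool_rot: [3.141, -0.001, 0.215]
force: [-0.3, 0.5, 0.8]
grip_width: 0.0205
finger_force: 0.0
```

```bash
python3 -m inch '[[0,0,0,0,0,0,0.76]]'; python3 - <<'E'
from to import *
x=save('scene','e1.png')[170:270,250:400]
s=telemetry.observe(); p=(proj('scene',s['position'])[0]-[250,170]+.5)*800/150; print(p,wg(s['position']),s['force'])
v=cv2.resize(x,(800,533),interpolation=cv2.INTER_CUBIC)[:,:,::-1].copy()
v=np.clip(v*1.8,0,255).astype(np.uint8); cv2.circle(v,tuple(map(int,p)),4,(0,0,255),1)
h=(proj('scene',[gw([-.088,.049,.172]),gw([-.042,.049,.172])])-[250,170]+.5)*800/150
cv2.line(v,tuple(map(int,h[0])),tuple(map(int,h[1])),(0,255,0),1)
cv2.imwrite('pics/e.png',v)
E
```

```text
clock: 5.3
position: [0.5669, 0.1473, 0.1678]
tool_rot: [3.141, -0.002, 0.212]
force: [-0.2, 0.4, 0.4]
grip_width: 0.0204
finger_force: 0.0
[361.17344746 229.63686334] [-0.07775839  0.03585973  0.16712196] [-0.21585336  0.43356549  0.21859926]
```

View pics/e.png

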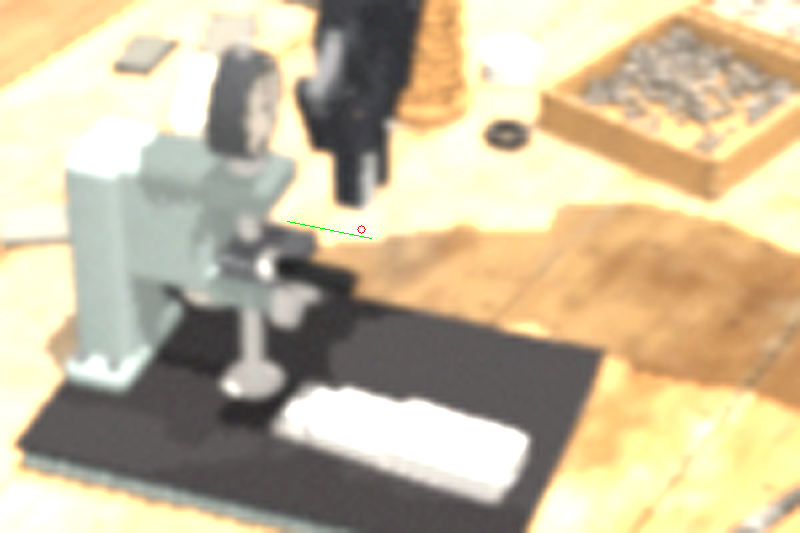

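The fingers rode above the handle, which is still at its left position (crop ~ (315,275)); tips sit farther back than TCP when partly open. Go back and reach deeper.

```bash
python3 -m inch '[[0,0,-0.02,0,0,0,0.5],[0,-0.032,0,0,0,0,0.5],[0,0,0.02,0,0,0,0.5],[0,0,0.022,0,0,0,0.5],[0,0,0.021,0,0,0,0.5]]'
python3 -m inch '[[0,0,0,0,0,0,0.5],[0,0,0,0,0,0,0.76],[0,0,0,0,0,0,0.76],[0,0,0,0,0,0,0.76]]'
python3 to.py -.078 .067 .125 0 0
```

```text
clock: 5.85
position: [0.5585, 0.1816, 0.1224]
tool_rot: [-3.141, 0.0, 0.215]
force: [0.3, -0.1, -0.8]
grip_width: 0.0429
finger_force: 0.0
clock: 6.25
position: [0.5593, 0.1811, 0.1242]
tool_rot: [3.141, -0.001, 0.214]
force: [0.5, -1.0, 1.0]
grip_width: 0.0204
finger_force: 0.8
clock 6.25 now g [-0.0777  0.0693  0.1242] w [0.5593 0.1811 0.1242] F [ 0.5 -1.   1. ] w 0.02036949653826942
shift now-axes [-0.0003  0.0023 -0.0008] | target-axes [-0.0003  0.0023 -0.0008] turn [ 0.0001 -0.0012 -0.0003] norm 0.002
```

```bash
python3 -m inch '[[0,0.006,-0.005,0,0,0,0.76],[0,0.0105,-0.0095,0,0,0,0.76]]'
python3 -m inch '[[0,0.0128,-0.0084,0,0,0,0.76],[0,0.0139,-0.0055,0,0,0,0.76]]'
python3 to.py -.078 .02 .165 0 0
```

```text
clock: 6.45
position: [0.5618, 0.167, 0.1387]
tool_rot: [-3.139, -0.0, 0.217]
force: [-6.8, 11.7, 7.2]
grip_width: 0.0202
finger_force: 6.5
clock: 6.65
position: [0.5687, 0.1407, 0.154]
tool_rot: [-3.139, -0.003, 0.216]
force: [-1.3, 6.6, 4.7]
grip_width: 0.0205
finger_force: 3.5
clock 6.65 now g [-0.0772  0.0278  0.154 ] w [0.5687 0.1407 0.154 ] F [-1.3  6.6  4.7] w 0.020504157014338976
shift now-axes [-0.0008  0.0077 -0.011 ] | target-axes [-0.0008  0.0078 -0.011 ] turn [-0.0025 -0.0032  0.0018] norm 0.013
```

```bash
python3 -m inch '[[0,0.0145,-0.004,0,0,0,0.76],[0,0.0148,-0.001,0,0,0,0.76],[0,0.0146,0.0026,0,0,0,0.76]]'
python3 -m inch '[[0,0.0139,0.0051,0,0,0,0.76],[0,0.0128,0.0074,0,0,0,0.76],[0,0.0114,0.0095,0,0,0,0.76]]'
python3 to.py -.078 -.077 .1205 0 0
```

```text
clock: 6.95
position: [0.5781, 0.0957, 0.1554]
tool_rot: [-3.141, -0.002, 0.215]
force: [-0.5, 3.2, 2.7]
grip_width: 0.0208
finger_force: 1.8
clock: 7.25
position: [0.5856, 0.0577, 0.1313]
tool_rot: [3.141, 0.0, 0.214]
force: [-1.1, 2.2, 3.2]
grip_width: 0.0201
finger_force: 1.3
clock 7.25 now g [-0.0784 -0.057   0.1313] w [0.5856 0.0577 0.1313] F [-1.1  2.2  3.2] w 0.020080794555829846
shift now-axes [0.0004 0.02   0.0108] | target-axes [0.0004 0.02   0.0108] turn [ 0.0001  0.0003 -0.0004] norm 0.023
```

```bash
python3 -m inch '[[0,0.009,0.006,0,0,0,0.76],[0,0.009,0.006,0,0,0,0.76],[0,0.005,0.001,0,0,0,0.76]]'
python3 -m inch '[[0,0.003,0,0,0,0,0.76],[0,0,0,0,0,0,0.76]]'
python3 to.py -.078 -.077 .1205 0 0
```

```text
clock: 7.55
position: [0.589, 0.0406, 0.1165]
tool_rot: [-3.135, 0.002, 0.218]
force: [-0.4, 39.3, -27.3]
grip_width: 0.0206
finger_force: 19.3
clock: 7.75
position: [0.5889, 0.0399, 0.1164]
tool_rot: [-3.133, 0.003, 0.22]
force: [-2.5, 35.8, -23.3]
grip_width: 0.0203
finger_force: 16.9
clock 7.75 now g [-0.0789 -0.075   0.1164] w [0.5889 0.0399 0.1164] F [ -2.5  35.8 -23.3] w 0.02025152504139715
shift now-axes [ 0.0008  0.002  -0.0041] | target-axes [ 0.0009  0.002  -0.0041] turn [-0.0081  0.0029  0.0054] norm 0.005
```

```bash
python3 -m inch '[[0,-0.008,0,0,0,0,0.5],[0,0,-0.01,0,0,0,0.5],[0,0,-0.04,0,0,0,0.3],[-0.03,0,-0.04,0,0,0,0.3],[-0.045,0,0,0,0.125,0,0.3]]'
python3 -m inch '[[0,0,0,0,0.125,0,0.3],[0,0,0,0,0,0.11,0.3],[0,0,0,0,0,0,0.3]]'
python3 to.py -.152 .0355 .08 -.11 .25; python3 - <<'E'
from to import *
for k in('lever_handle','step_block','middle_step','foot_face'):
  if k=='lever_handle': grab_frame('scene')
  r=landmark_of(k,'scene'); print(k,[(x['score'],x['xy'],wg(atz('scene',x['xy'],dict(lever_handle=.144,step_block=.024,middle_step=.036,foot_face=.045)[k]))) for x in r[:1]])
E
```

```text
clock: 8.25
position: [0.529, 0.0277, 0.2136]
tool_rot: [-3.142, -0.102, 0.215]
force: [2.2, 0.2, -0.6]
grip_width: 0.0596
finger_force: 0.0
clock: 8.55
position: [0.5262, 0.0264, 0.2104]
tool_rot: [-3.116, -0.222, 0.099]
force: [0.4, 0.2, 0.8]
grip_width: 0.0596
finger_force: 0.0
clock 8.55 now g [-0.143  -0.0749  0.2104] w [0.5262 0.0264 0.2104] F [0.4 0.2 0.8] w 0.059631036517670495
shift now-axes [-0.0499 -0.1055  0.1251] | target-axes [-0.0527 -0.1087  0.1212] turn [-0.0237  0.0277 -0.006 ] norm 0.171
lever_handle [(0.74, [246.8, 337.5], array([-0.08891665,  0.46796325,  0.144     ]))]
step_block [(0.85, [317.8, 250.7], array([-0.07634057,  0.02523968,  0.024     ]))]
middle_step [(0.98, [316.8, 247.6], array([-0.07361463,  0.02657497,  0.036     ]))]
foot_face [(0.7, [297.8, 235.6], array([-0.00313886,  0.00237472,  0.045     ]))]
```

```bash
python3 -m inch '[[0,0,0,-0.024,0.028,-0.006,0.3],[-0.017,-0.036,0,0,0,0,0.3],[-0.017,-0.036,0.02,0,0,0,0.3],[-0.017,-0.036,0.03,0,0,0,0.3],[0,0,0.035,0,0,0,0.3]]'
python3 -m inch '[[0,0,0.034,0,0,0,0.3],[0,0,0,0,0,0,0.3],[0,0,0,0,0,0,0.3]]'
python3 to.py -.151 .0355 .027 -.11 .25
```

```text
clock: 9.3
position: [0.485, 0.1369, 0.1138]
tool_rot: [-3.139, -0.25, 0.115]
force: [1.6, -1.6, -0.1]
grip_width: 0.0599
finger_force: 0.0
clock: 9.6
position: [0.4944, 0.1331, 0.0815]
tool_rot: [3.141, -0.248, 0.109]
force: [0.5, -0.1, 1.0]
grip_width: 0.0598
finger_force: 0.0
clock 9.6 now g [-0.1514  0.0362  0.0815] w [0.4944 0.1331 0.0815] F [ 0.5 -0.1  1. ] w 0.059814491608198746
shift now-axes [-0.0129  0.0007  0.053 ] | target-axes [-0.0131  0.0007  0.053 ] turn [-0.0009  0.0024  0.0045] norm 0.055
```

```bash
python3 -m inch '[[-0.005,0,0.02,0,0,0,0.3],[-0.005,0,0.02,0,0,0,0.3],[-0.003,0.0007,0.012,0,0,0,0.3],[0,0,0,0,0,0,0.3],[0,0,0,0,0,0,0.6]]' 25
python3 -m inch '[[0,0,0,0,0,0,0.6],[0,0,0,0,0,0,0.6],[0,0,0,0,0,0,0.6],[0,0,0,0,0,0,0.6]]' 25
python3 to.py -.151 .0355 .027 -.11 .25
```

```text
clock: 10.1
position: [0.4992, 0.1333, 0.035]
tool_rot: [-3.141, -0.24, 0.107]
force: [-0.1, -1.0, 0.5]
grip_width: 0.0463
finger_force: 0.0
clock: 10.5
position: [0.4984, 0.1331, 0.0339]
tool_rot: [3.141, -0.239, 0.109]
force: [-0.8, 1.1, -0.1]
grip_width: 0.0344
finger_force: 0.0
clock 10.5 now g [-0.1475  0.0353  0.0339] w [0.4984 0.1331 0.0339] F [-0.8  1.1 -0.1] w 0.034370738135882095
shift now-axes [-0.0051  0.0002  0.0059] | target-axes [-0.0051  0.0002  0.0058] turn [-0.0002  0.0114  0.0039] norm 0.008
```

```bash
python3 -c "
from h import *
print(np.round(telemetry.observe()['qpos'],2))"
python3 -m inch '[[0,0,-0.015,0,0,0,0.3],[0,0,0,0,-0.12,0,0.3],[0,0,0,0,0,0,0.3]]'
python3 to.py -.149 .0355 .026 -.11 .13
```

```text
[-0.39  0.57 -0.04  2.22  0.65  0.16 -2.52]
clock: 10.8
position: [0.4972, 0.1311, 0.0466]
tool_rot: [3.136, -0.167, 0.106]
force: [1.7, 0.2, -0.4]
grip_width: 0.0597
finger_force: 0.0
clock 10.8 now g [-0.149   0.0336  0.0466] w [0.4972 0.1311 0.0466] F [ 1.7  0.2 -0.4] w 0.05972767598860578
shift now-axes [-0.0036 -0.002   0.0203] | target-axes [-0.0028 -0.0019  0.0204] turn [ 0.0054 -0.0366  0.0008] norm 0.021
```

```bash
python3 -m inch '[[0,-0.002,0,0.005,-0.037,0,0.3],[-0.003,0,0.021,0,0,0,0.3],[0,0,0,0,0,0,0.3],[0,0,0,0,0,0,0.3]]'
python3 to.py -.149 .0355 .026 -.11 .13;python3 -c "
from h import *
print(np.round(telemetry.observe()['qpos'],2))"
```

```text
clock: 11.2
position: [0.4946, 0.1331, 0.0245]
tool_rot: [3.138, -0.129, 0.109]
force: [-0.0, -0.5, -0.3]
grip_width: 0.0601
finger_force: 0.0
clock 11.2 now g [-0.1511  0.0362  0.0245] w [0.4946 0.1331 0.0245] F [-0.  -0.5 -0.3] w 0.0600715831108239
shift now-axes [ 0.0024  0.0004 -0.0012] | target-axes [ 0.0024  0.0004 -0.0012] turn [0.0029 0.0008 0.0043] norm 0.003
[-0.22  0.61 -0.25  2.13  0.57  0.35 -2.4 ]
```

```bash
python3 -m inch '[[0.001,0,-0.001,0,0,0,0.6],[0,0,0,0,0,0,0.6],[0,0,0,0,0,0,0.6],[0,0,0,0,0,0,0.6]]' 25
python3 to.py -.072 0 .026 0 .13;python3 -c "
from h import *
print(np.round(telemetry.observe()['qpos'],2))"
```

```text
clock: 11.6
position: [0.4962, 0.1333, 0.0262]
tool_rot: [3.139, -0.13, 0.108]
force: [0.2, -0.1, -0.1]
grip_width: 0.0339
finger_force: 0.0
clock 11.6 now g [-0.1495  0.036   0.0262] w [0.4962 0.1333 0.0262] F [ 0.2 -0.1 -0.1] w 0.033900771998977265
shift now-axes [0.0802 0.0275 0.0107] | target-axes [0.0769 0.036  0.0102] turn [ 1.630e-02  1.000e-04 -1.057e-01] norm 0.085
[-0.21  0.61 -0.26  2.12  0.56  0.35 -2.4 ]
```

```bash
python3 - <<'E'
from to import *
x=save('scene','f1.png')[200:275,270:382]
v=cv2.resize(x,(800,536),interpolation=cv2.INTER_CUBIC)[:,:,::-1].copy()
v=np.clip(v*1.5,0,255).astype(np.uint8)
s=telemetry.observe()
def px(P): return [tuple(map(int,q)) for q in (proj('scene',P)-[270,200]+.5)*800/112]
cv2.circle(v,px(s['position'])[0],4,(0,0,255),1)
B=np.array([[-.09,-.02],[-.09,.02],[-.02,.02],[-.02,-.02]]); r=R.from_euler('z',-.11)
q=px([gw([-.077,.027,.042]+r.apply([*b,0])) for b in B])
for a,b in zip(q,q[1:]+q[:1]): cv2.line(v,a,b,(0,255,0),1)
cv2.imwrite('pics/f.png',v)
grab_frame('top')
for o in outline_of('step_block','scene')[:1]: print(o['score'],o['rect'])
for o in landmark_of('middle_step','scene')[:1]: print(o,wg(atz('scene',o['xy'],.036)))
E
```

```text
0.58 [301.1, 243.5, 349.3, 264.8]
{'xy': [317.3, 247.1], 'score': 0.57} [-0.07418583  0.02382831  0.036     ]
```

View pics/f.png

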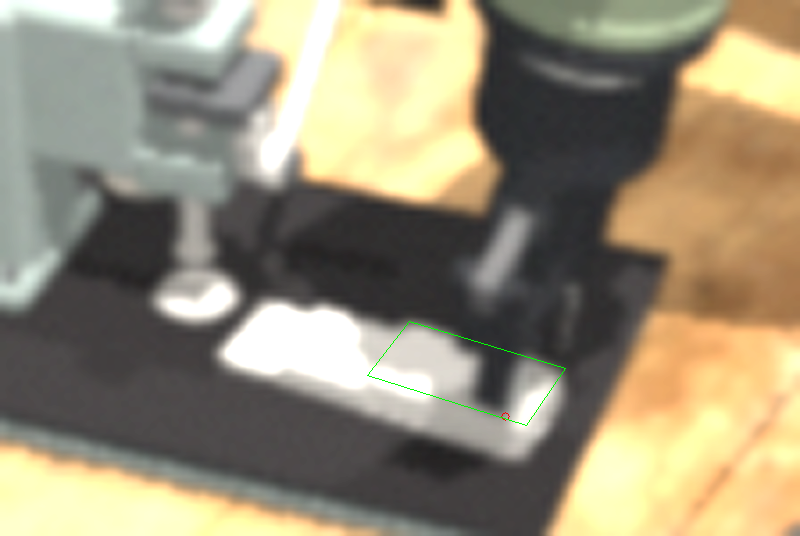

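The near finger's tip (crop (490,400)) sits above the block's top face, so tips are ~14 mm short of the TCP. Open, go lower watching the force, and grip.

```bash
python3 -m inch '[[0,0,-0.008,0,0,0,0.3],[0,0,0,0,0,0,0.3],[-0.001,0,0.01,0,0,0,0.3],[0,0,0.006,0,0,0,0.3]]'
python3 -m inch '[[0,0,0.003,0,0,0,0.3],[0,0,0,0,0,0,0.3]]' 25
python3 to.py -.149 .0355 .015 -.11 .13
```

```text
clock: 12.2
position: [0.496, 0.1331, 0.017]
tool_rot: [3.139, -0.129, 0.108]
force: [-0.5, 1.0, 0.4]
grip_width: 0.06
finger_force: 0.0
clock: 12.4
position: [0.4961, 0.1333, 0.014]
tool_rot: [3.139, -0.128, 0.109]
force: [-0.1, 0.2, 0.4]
grip_width: 0.0597
finger_force: 0.0
clock 12.4 now g [-0.1497  0.036   0.014 ] w [0.4961 0.1333 0.014 ] F [-0.1  0.2  0.4] w 0.05967914655939558
shift now-axes [ 0.0008  0.0004 -0.0009] | target-axes [ 0.0008  0.0004 -0.0009] turn [0.0024 0.0017 0.0039] norm 0.001
```

```bash
python3 -m inch '[[0,0,0,0,0,0,0.6],[0,0,0,0,0,0,0.6],[0,0,0,0,0,0,0.6],[0,0,0,0,0,0,0.6]]' 25
python3 to.py -.072 0 .014 0 .13
```

```text
clock: 12.8
position: [0.4965, 0.1333, 0.015]
tool_rot: [3.139, -0.13, 0.108]
force: [-2.1, 0.8, 2.3]
grip_width: 0.0391
finger_force: 25.6
clock 12.8 now g [-0.1492  0.0359  0.015 ] w [0.4965 0.1333 0.015 ] F [-2.1  0.8  2.3] w 0.03909685905307531
shift now-axes [0.0798 0.0275 0.0115] | target-axes [0.0765 0.0359 0.011 ] turn [ 0.0163  0.0005 -0.1056] norm 0.085
```

```bash
python3 -m inch '[[0,0,-0.001,0.004,0,-0.026,0.6],[0,0,0,0.004,0,-0.026,0.6],[0,0,0,0.004,0,-0.027,0.6],[0,0,0,0.004,0,-0.027,0.6]]'
python3 -m inch '[[0.01,0.007,0.0013,0,0,0,0.6],[0.01,0.007,0.0013,0,0,0,0.6],[0.01,0.007,0.0013,0,0,0,0.6],[0.01,0.007,0.0013,0,0,0,0.6],[0.01,0.008,0.0013,0,0,0,0.6]]'
python3 to.py -.099 0 .015 0 .13;python3 -c "
from h import *
print(np.round(telemetry.observe()['qpos'],2))"
```

```text
clock: 13.2
position: [0.4963, 0.1331, 0.0158]
tool_rot: [3.141, -0.129, 0.217]
force: [-0.8, -0.3, -4.3]
grip_width: 0.039
finger_force: 25.6
clock: 13.7
position: [0.5544, 0.1084, 0.0158]
tool_rot: [3.141, -0.129, 0.215]
force: [-0.2, -0.1, -4.1]
grip_width: 0.0391
finger_force: 25.6
clock 13.7 now g [-0.098  -0.0008  0.0158] w [0.5544 0.1084 0.0158] F [-0.2 -0.1 -4.1] w 0.039108900172681864
shift now-axes [-0.0011 -0.0008  0.0007] | target-axes [-0.0011 -0.0008  0.0007] turn [0.0002 0.0006 0.0001] norm 0.001
[-0.05  0.68 -0.34  2.    0.58  0.42 -2.18]
```

```bash
python3 -m inch '[[0,0,0.001,0,0,0,0.6],[0,0,0,0,0,0,0.3],[0,0,0,0,0,0,0.3],[-0.008,0,-0.004,0,0,0,0.3],[0,0,0,0,0.12,0,0.3]]'
python3 -m inch '[[0,0,0,0,0,0,0.3],[0,0,0,0,0,0,0.3]]'
python3 to.py -.107 0 .017 0 .25
python3 - <<'E'
from to import *
grab_frame('scene')
for k,z in(('step_block',.024),('middle_step',.036),('foot_face',.045)):
  for x in landmark_of(k,'scene')[:1]: print(k,x['score'],x['xy'],wg(atz('scene',x['xy'],z)))
E
```

```text
clock: 14.2
position: [0.5464, 0.106, 0.0177]
tool_rot: [3.14, -0.24, 0.213]
force: [3.0, -0.1, -2.3]
grip_width: 0.0596
finger_force: 0.0
clock: 14.4
position: [0.5451, 0.1069, 0.0176]
tool_rot: [3.137, -0.238, 0.218]
force: [0.0, 0.8, -0.3]
grip_width: 0.0595
finger_force: 0.0
clock 14.4 now g [-0.1074 -0.0002  0.0176] w [0.5451 0.1069 0.0176] F [ 0.   0.8 -0.3] w 0.059530088353349275
shift now-axes [ 0.0002 -0.0002  0.0007] | target-axes [ 0.0002 -0.0002  0.0007] turn [0.0041 0.0116 0.0028] norm 0.001
step_block 0.97 [302.4, 240.9] [-0.01558386 -0.00323527  0.024     ]
middle_step 0.95 [305.2, 239.5] [-0.02696193  0.0017703   0.036     ]
foot_face 0.66 [297.9, 233.8] [ 7.60578037e-05 -6.23847925e-03  4.50000000e-02]
```

```bash
python3 -m inch '[[0,0,0,0,0,0,0.6],[0,0,0,0,0,0,0.6],[0,0,0,0,0,0,0.6],[0,0,0,0,0,0,0.6]]' 25
python3 -m inch '[[0.0063,0,0.0016,0,0,0,0.6],[0.0063,0,0.0016,0,0,0,0.6],[0.0063,0,0.0016,0,0,0,0.6],[0.0063,0,0.0016,0,0,0,0.6],[0,0,0,0,0,0,0.6]]'
python3 to.py -.081 0 .017 0 .25
```

```text
clock: 15.0
position: [0.5462, 0.1061, 0.0175]
tool_rot: [3.138, -0.24, 0.214]
force: [-1.5, -0.8, 5.8]
grip_width: 0.0381
finger_force: 24.4
clock: 15.5
position: [0.5719, 0.1117, 0.0174]
tool_rot: [3.138, -0.24, 0.214]
force: [-2.1, -1.6, 8.8]
grip_width: 0.0383
finger_force: 25.1
clock 15.5 now g [-0.0802 -0.0013  0.0174] w [0.5719 0.1117 0.0174] F [-2.1 -1.6  8.8] w 0.03830740212962366
shift now-axes [-0.0009 -0.0013  0.0002] | target-axes [-0.0009 -0.0013  0.0002] turn [ 0.0036  0.01   -0.0003] norm 0.002
```

```bash
python3 -m inch '[[0,0,-0.002,0,0,0,0.3],[0,0,0,0,0,0,0.3],[0,0,0,0,0,0,0.3],[-0.03,0,-0.008,0,0,0,0.3],[-0.04,0,-0.03,0,0,0,0.3]]'
python3 -m inch '[[-0.02,0,-0.045,0,-0.12,0,0.3],[0,0,-0.045,0,-0.12,0,0.3],[0,0.02,-0.04,0,0,0,0.3],[0,0.045,-0.03,0,0,0,0.5],[0,0,0,0,0,0,0.5]]'
python3 to.py -.078 -.067 .2 0 0
python3 - <<'E'
from to import *
save('scene','g1.png')
for n in('scene','top'):
  if n=='top': grab_frame(n)
  for k,z in(('step_block',.024),('middle_step',.036),('foot_face',.045),('lever_handle',.144)):
    for x in landmark_of(k,n)[:1]: print(n,k,x['score'],x['xy'],wg(atz(n,x['xy'],z)))
E
```

```text
clock: 16.0
position: [0.4949, 0.0957, 0.038]
tool_rot: [3.139, -0.238, 0.215]
force: [-0.4, 0.1, 0.7]
grip_width: 0.0596
finger_force: 0.0
clock: 16.5
position: [0.4891, 0.0222, 0.1483]
tool_rot: [3.122, -0.121, 0.197]
force: [-0.6, 0.9, -1.3]
grip_width: 0.043
finger_force: 0.0
clock 16.5 now g [-0.1802 -0.0711  0.1483] w [0.4891 0.0222 0.1483] F [-0.6  0.9 -1.3] w 0.042978704251669664
shift now-axes [ 0.1076 -0.0052 -0.0391] | target-axes [ 0.1022 -0.0041 -0.0517] turn [ 0.0202 -0.1206 -0.0193] norm 0.115
scene step_block 0.9 [298.7, 237.4] [ 0.001833   -0.01579485  0.024     ]
scene middle_step 0.84 [297.3, 236.8] [ 0.0007376  -0.00248208  0.036     ]
scene foot_face 0.67 [295.9, 234.9] [0.00364485 0.00109815 0.045     ]
top step_block 0.81 [323.6, 166.7] [0.00211576 0.00165427 0.024     ]
top middle_step 0.61 [326.0, 163.3] [ 0.00828649 -0.00727177  0.036     ]
top foot_face 0.17 [327.5, 157.9] [ 0.02122632 -0.0150503   0.045     ]
top lever_handle 0.76 [355.4, 176.7] [-0.0641099  -0.07081732  0.144     ]
```

```bash
python3 -m inch '[[0,0,-0.03,0.02,-0.12,-0.019,0.5],[0,-0.004,-0.022,0,0,0,0.5],[0.035,0,0,0,0,0,0.5],[0.035,0,0,0,0,0,0.5],[0.033,0,0,0,0,0,0.5]]'
python3 -m inch '[[0,0,0,0,0,0,0.5],[0,0,0,0,0,0,0.5]]'
python3 to.py -.078 -.073 .122 0 0
```

```text
clock: 17.5
position: [0.5852, 0.0548, 0.1954]
tool_rot: [3.141, -0.006, 0.221]
force: [0.9, 0.3, 0.6]
grip_width: 0.0427
finger_force: 0.0
clock: 17.7
position: [0.5835, 0.0551, 0.1948]
tool_rot: [-3.141, -0.005, 0.222]
force: [-0.1, 0.3, 0.2]
grip_width: 0.0425
finger_force: 0.0
clock 17.7 now g [-0.0809 -0.0591  0.1948] w [0.5835 0.0551 0.1948] F [-0.1  0.3  0.2] w 0.04245101885283882
shift now-axes [0.0025 0.014  0.0728] | target-axes [0.0029 0.0139 0.0728] turn [-0.0002 -0.0047  0.0073] norm 0.074
```

```bash
python3 -m inch '[[0.003,0.014,0,0,-0.005,0.007,0.5],[0,0,0.025,0,0,0,0.5],[0,0,0.025,0,0,0,0.5],[0,0,0.022,0,0,0,0.5],[0,0,0,0,0,0,0.5]]'
python3 -m inch '[[0,0,0,0,0,0,0.76],[0,0,0,0,0,0,0.76],[0,0,0,0,0,0,0.76]]' 20
python3 to.py -.078 -.073 .122 0 0
```

```text
clock: 18.2
position: [0.5882, 0.0399, 0.1214]
tool_rot: [3.141, 0.003, 0.213]
force: [0.2, -0.6, -0.1]
grip_width: 0.0427
finger_force: 0.0
clock: 18.5
position: [0.5904, 0.0412, 0.1248]
tool_rot: [3.141, -0.003, 0.214]
force: [0.8, -0.2, 0.6]
grip_width: 0.0206
finger_force: 0.0
clock 18.5 now g [-0.0771 -0.0741  0.1248] w [0.5904 0.0412 0.1248] F [ 0.8 -0.2  0.6] w 0.020647929002981846
shift now-axes [-0.0009 -0.0011  0.0028] | target-axes [-0.0009 -0.0011  0.0028] turn [ 0.0009 -0.0025 -0.001 ] norm 0.003
```

```bash
python3 -m inch '[[0,-0.003,0.003,0,0,0,0.76],[0,-0.0027,-0.0035,0,0,0,0.76],[0,-0.0027,-0.0035,0,0,0,0.76],[0,-0.0027,-0.0035,0,0,0,0.76],[0,-0.0027,-0.0035,0,0,0,0.76]]'
python3 -m inch '[[0,-0.0027,-0.0035,0,0,0,0.76],[0,-0.0035,-0.0027,0,0,0,0.76],[0,-0.0035,-0.0027,0,0,0,0.76],[0,-0.0035,-0.0027,0,0,0,0.76],[0,-0.0035,-0.0027,0,0,0,0.76]]'
python3 to.py -.078 -.04 .149 0 0
```

```text
clock: 19.0
position: [0.5868, 0.0546, 0.1349]
tool_rot: [3.141, -0.001, 0.214]
force: [-0.9, -4.2, -1.3]
grip_width: 0.0205
finger_force: 1.7
clock: 19.5
position: [0.5839, 0.0705, 0.1496]
tool_rot: [3.14, -0.002, 0.213]
force: [0.3, -6.2, 4.1]
grip_width: 0.0204
finger_force: 3.5
clock 19.5 now g [-0.0772 -0.0441  0.1496] w [0.5839 0.0705 0.1496] F [ 0.3 -6.2  4.1] w 0.020405765876910252
shift now-axes [-0.0008 -0.0041  0.0006] | target-axes [-0.0008 -0.0041  0.0006] turn [ 0.0017 -0.0019 -0.0016] norm 0.004
```

```bash
python3 -m inch '[[0,-0.0038,-0.0023,0,0,0,0.76],[0,-0.0041,-0.0017,0,0,0,0.76],[0,-0.0041,-0.0017,0,0,0,0.76],[0,-0.0041,-0.0017,0,0,0,0.76],[0,-0.0041,-0.0015,0,0,0,0.76]]'
python3 -m inch '[[0,-0.0044,-0.0008,0,0,0,0.76],[0,-0.0044,-0.0006,0,0,0,0.76],[0,-0.0044,-0.0004,0,0,0,0.76],[0,-0.0044,0,0,0,0,0.76],[0,-0.0044,0,0,0,0,0.76]]'
python3 -m inch '[[0,-0.003,0.0003,0,0,0,0.76],[0,-0.003,0.0003,0,0,0,0.76],[0,-0.003,0.0003,0,0,0,0.76],[0,-0.003,0.0005,0,0,0,0.76],[0,-0.003,0.0005,0,0,0,0.76]]'
python3 to.py -.078 .02 .16 0 0
```

```text
clock: 20.0
position: [0.5792, 0.0913, 0.158]
tool_rot: [3.141, -0.001, 0.214]
force: [1.4, -2.8, 2.0]
grip_width: 0.0204
finger_force: 1.5
clock: 20.5
position: [0.5742, 0.1129, 0.1594]
tool_rot: [3.141, -0.001, 0.214]
force: [0.9, -2.1, 1.3]
grip_width: 0.0206
finger_force: 0.9
clock: 21.0
position: [0.5712, 0.1273, 0.1575]
tool_rot: [3.141, -0.001, 0.214]
force: [0.9, -1.3, 2.0]
grip_width: 0.0205
finger_force: 0.7
clock 21.0 now g [-0.0776  0.0141  0.1575] w [0.5712 0.1273 0.1575] F [ 0.9 -1.3  2. ] w 0.020450984962927087
shift now-axes [-0.0004 -0.0059 -0.0025] | target-axes [-0.0004 -0.0059 -0.0025] turn [ 0.0004 -0.0008 -0.0008] norm 0.006
```

```bash
python3 -m inch '[[0,-0.004,0.0005,0,0,0,0.76],[0,-0.004,0.0008,0,0,0,0.76],[0,-0.004,0.001,0,0,0,0.76],[0,-0.0041,0.0015,0,0,0,0.76],[0,-0.0041,0.0017,0,0,0,0.76]]'
python3 -m inch '[[0,-0.0041,0.0017,0,0,0,0.76],[0,-0.0041,0.0017,0,0,0,0.76],[0,-0.0041,0.0017,0,0,0,0.76],[0,-0.0035,0.0023,0,0,0,0.76],[0,-0.0035,0.0027,0,0,0,0.76]]'
python3 -m inch '[[0,-0.0035,0.0027,0,0,0,0.76],[0,-0.0035,0.0027,0,0,0,0.76],[0,-0.0035,0.003,0,0,0,0.76],[0,-0.003,0.0035,0,0,0,0.76],[0,-0.0027,0.0035,0,0,0,0.76]]'
python3 to.py -.078 .0771 .122 0 0
```

```text
clock: 21.5
position: [0.5669, 0.1472, 0.152]
tool_rot: [3.141, -0.001, 0.214]
force: [0.5, -0.7, 0.1]
grip_width: 0.0206
finger_force: 0.6
clock: 22.0
position: [0.5628, 0.166, 0.1418]
tool_rot: [3.141, -0.001, 0.214]
force: [0.4, -0.9, 1.5]
grip_width: 0.0205
finger_force: 0.5
clock: 22.5
position: [0.5594, 0.1817, 0.1263]
tool_rot: [3.141, -0.001, 0.214]
force: [0.4, -1.3, 0.9]
grip_width: 0.0203
finger_force: 0.5
clock 22.5 now g [-0.0775  0.0699  0.1263] w [0.5594 0.1817 0.1263] F [ 0.4 -1.3  0.9] w 0.02031724976695875
shift now-axes [-0.0005 -0.0072  0.0043] | target-axes [-0.0005 -0.0072  0.0043] turn [ 0.0004 -0.0009 -0.0007] norm 0.008
```

```bash
python3 -m inch '[[0,-0.0025,0.002,0,0,0,0.76],[0,-0.0025,0.0015,0,0,0,0.76],[0,-0.0025,0.001,0,0,0,0.76]]'
python3 -m inch '[[0,-0.002,0,0,0,0,0.76],[0,0,0,0,0,0,0.76]]'
python3 to.py -.078 .0771 .122 0 0
```

```text
clock: 22.8
position: [0.5583, 0.1864, 0.1212]
tool_rot: [3.138, 0.0, 0.212]
force: [8.3, -15.0, -10.7]
grip_width: 0.0204
finger_force: 8.3
clock: 23.0
position: [0.558, 0.1869, 0.1208]
tool_rot: [3.137, 0.001, 0.211]
force: [8.9, -17.3, -13.8]
grip_width: 0.0204
finger_force: 9.1
clock 23.0 now g [-0.0778  0.0752  0.1208] w [0.558  0.1869 0.1208] F [  8.9 -17.3 -13.8] w 0.02041572396047039
shift now-axes [-0.0002 -0.0019 -0.0012] | target-axes [-0.0002 -0.0019 -0.0012] turn [ 0.0051  0.0009 -0.0033] norm 0.002
```

```bash
python3 -m inch '[[0,0.005,0,0,0,0,0.76],[0,-0.001,0,0,0,0,0.5],[0,0,0,0,0,0,0.5],[0,0,-0.03,0,0,0,0.5],[0,0,-0.04,0,0,0,0.5]]'
python3 -m inch '[[-0.045,0,-0.02,0,0,0,0.5],[-0.045,0.03,0,0,0,0,0.5],[-0.02,0.045,0,0,0,0,0.5],[0,0.045,0,0,0,0,0.5],[0,0.045,0,0,0,0,0.5]]'
python3 -m inch '[[0,0.045,0,0,0,0,0.5],[0,0.045,0,0,0,0,0.5],[0,0,0,0,0,0,0.5]]'
python3 - <<'E'
from to import *
a=save('scene','z1.png')[185:275,250:370];b=save('top','z2.png')[130:220,275:395]
v=np.hstack([cv2.resize(x,(400,300),interpolation=cv2.INTER_CUBIC) for x in(a,b)]);cv2.imwrite('pics/z.png',np.clip(v*1.3,0,255).astype(np.uint8)[:,:,::-1])
for n in('scene','top'):
  for k,z in(('step_block',.024),('middle_step',.036),('foot_face',.036),('lever_handle',.144)):
    for x in landmark_of(k,n)[:1]: print(n,k,x['score'],x['xy'],wg(atz(n,x['xy'],z)))
E
```

```text
clock: 23.5
position: [0.5571, 0.1872, 0.1917]
tool_rot: [-3.142, 0.002, 0.215]
force: [-0.1, -0.7, 0.6]
grip_width: 0.0432
finger_force: 0.0
clock: 24.0
position: [0.4885, 0.004, 0.2128]
tool_rot: [3.14, -0.002, 0.215]
force: [1.6, 0.4, -0.0]
grip_width: 0.0422
finger_force: 0.0
clock: 24.3
position: [0.5082, -0.0881, 0.2118]
tool_rot: [3.14, -0.001, 0.207]
force: [-0.0, 1.0, 0.0]
grip_width: 0.0428
finger_force: 0.0
scene step_block 0.63 [295.1, 239.5] [ 0.00816832 -0.00196578  0.024     ]
scene middle_step 0.89 [294.9, 237.9] [0.00547363 0.00523839 0.036     ]
scene foot_face 0.74 [293.4, 236.3] [ 0.01293357 -0.00066822  0.036     ]
scene lever_handle 0.69 [311.7, 225.4] [-0.07355838  0.06795667  0.144     ]
top step_block 0.68 [325.5, 166.0] [ 0.00279165 -0.00431856  0.024     ]
top middle_step 0.68 [332.1, 186.9] [-0.06378783 -0.0077105   0.036     ]
```

View pics/z.png

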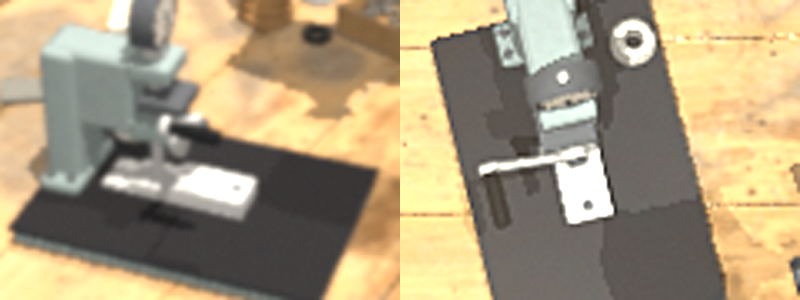

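The lever is back left, the block lies under the foot, foot down around crop (165,170). A final numeric check of the block's rear end edge.

```bash
python3 - <<'E'
from to import *
for c in ((190.5,218),(168,222),(213,212)): print('top end',wg(atz('top',np.array(c)*120/400-.5+[275,130],.040)))
o=outline_of('step_block','top') if grab_frame('top') is not None else 0
m=o[0]['region']; cs=max(cv2.findContours(m.astype(np.uint8),0,2)[0],key=len)
P=np.array([wg(atz('top',p[0].astype(float),.040))[:2] for p in cs]); print('min x',P[:,0].min(),'y',P[P[:,0]<-.05][:,1].min(),P[P[:,0]<-.05][:,1].max())
# scene: project expected features, in crop z coords
for n,p in dict(foot=[0,0,.036],end_b=[-.09,.02,.042],end_r=[-.09,-.02,.042],step_l=[-.02,.02,.042],step_r=[-.02,-.02,.042],thin=[.046,.02,.03],thin0=[.02,.02,.036]).items(): print(n,(proj('scene',gw(p))[0]-[250,185]+.5)*400/120)
E
```

```text
top end [-0.08661309 -0.00061048  0.04      ]
top end [-0.08526893  0.01926623  0.04      ]
top end [-0.08625863 -0.02092712  0.04      ]
min x -0.08927085498849804 y -0.021369535348220895 0.01891399903558745
foot [159.04412788 176.02601144]
end_b [244.27697585 204.68115216]
end_r [258.92549414 179.09047966]
step_l [170.95556279 187.91492192]
step_r [187.21567431 163.14154062]
thin [104.56775166 183.01561996]
thin0 [130.34128817 183.81331891]
```

```bash
python3 -c "
from workcell import bot
print(bot.job_done())"
```

```text
the job is handed in; nothing more can be done
None
```

I handed the job in at about 24 s of the 67 s allowed: lever raised to its end stop, middle step slid under the foot (centred within about 5 mm by camera, where about 12 mm is allowed), and lever swung slowly back to its stop so the foot rests on it. I didn't touch the things round about, and no verdict came back.

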